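# Lock a door stile in the hinge jig with a T-track stop

### The arm

A 6-joint arm with a two-finger parallel gripper is mounted at the origin on the work surface. World frame = base frame: x ahead of the robot, y to its left, z up, the work surface at z = 0. Lengths are in mm, angles in rad, forces in N, time in s.
With the tool pointing down it reaches from about 250 to 800 mm from the base axis. Payload 3.9 kg.
Tool frame: the origin (TCP) lies on the mounting face of the last link; the fingertips stand 173 mm ahead of it and the grasp point (between the pads) lies 155 mm ahead of it; z points along the fingers, y is the line along which they close (so a half turn about z gives the same grasp; the last joint's range is limited). The gripper opens to 85 mm and grips with 20 to 120 N. Pads are 22 mm wide; open, the fingers measure 114 mm over their backs; the gripper's body (76 mm by 85 mm) begins 54 mm behind the grasp point. The pads swing forward as they close: fully open they stand 13 mm farther back than shut.
Start: joints at [1.265, 0.26, -0.138, 1.173, 0, 1.571], TCP at [158.05, 500.636, 404.704] pointing down, gripper open.
Joint ranges: [-2.78, 2.78], [-0.83, 1.72], [-1.28, 1.37], [-1.9, 2.12], [-1.57, 1.48], [-3.14, 3.14]. Speed limits (rad/s): [2.57, 2.57, 3.14, 3.14, 3.14, 3.14].

### API

Orientations are given as a unit quaternion [w, x, y, z].
In Python, from bench import get_state, camera, sign_off gives the robot as it stands.
- The arm moves only by the shell command python3 -m handwheel 'ROWS' [FORCE]. ROWS is JSON, a list of rows, each a list of 3 entries, a list of its own where there are three numbers: the turn, a rotation vector about the tool's x, y, z in degrees, then the shift along the tool's x, y, z in m, then the closure in counts, from 0 (fully open) to 255 (shut). In form: [[[ax, ay, az], [dx, dy, dz], hand], ...]. A call has 1 to 20 rows; each row is the pose to reach, as a shift and turn from the pose commanded when the call began, along the tool's axes at that moment; what a row does not reach only later rows make up. A row lasts 1/12 s, in which the tool goes at most 41.7 mm and 7.16 degrees, less where a joint would pass 70% of its speed; a pose out of reach is approached as far as the arm can. A call with a gripper value outside its range is refused whole. The fingers move at their own pace and stop on an object; FORCE is the grip in N (left out, the last holds). Time passes only in rows, so rows that repeat a pose let the fingers close. It gives the time, the measured TCP pose, the force, the opening and the grip force at its end, in the units of the state.
- get_state(): the state, without advancing time (a new reading comes with each control period).
- camera(name): name is "side" or "top" or "wrist"; returns a dict with "pixels" (480x640x3 uint8, red, green, blue), "fx", "fy", "cx", "cy" (pixels), "distortion" ([k1, k2, p1, p2, k3] as OpenCV has them; the pictures are not rectified), "view" (4x4, takes a point from world to camera coordinates). Camera axes: x right, y up, looking along -z (the intrinsics and any distortion apply to the point x, -y, -z); pixel columns grow to the right and rows downward; lengths in mm; the calibration is good to about 2 mm. A picture is of the moment at which its call begins. There is no depth.
- sign_off(): hands the job in; it is judged then, once.
The state is a dict: "t": time; "q": joint angles; "dq": joint speeds; "joint_efforts": joint torques, N m; "eef_pos": TCP position; "ee_rot": TCP orientation; "ft_force": force on the tool from outside, world axes, zero at the start; "wrist_torque": the same for the moment, N m; "finger_gap": finger opening in mm; "finger_force": force on a finger pad.
Only numpy, scipy, OpenCV 4.12 (cv2) and the standard library are available. Lean on these libraries where they do the work, as an engineer would, in place of code of your own. Each camera call takes 0.05 s, during which the arm holds its last target. There are 200 camera calls.

### The job

Clamp the door stile endways in the hinge jig: take the loose stop from its rest, drop its T-bolt head into the T-track behind the stile without forcing it, slide it along so that it pushes the stile up against the end stop's rubber buffer and presses it in a little, about as hard as a light thumb push of 5 to 8 N and never hard, and keeping that light push turn the handle a full quarter turn clockwise so it locks. Let go: the stile must stay squeezed between the two stops, and the other things on the table stay where they are.

Things in the scene. Friction and masses are not known exactly. Their poses are not given: they have to be found in the camera images.
- jig: Hinge jig, fixed on the table: plywood board 150 (x) x 340 (y) x 22 mm with an aluminium T-track let in flush along its middle, the whole length of its y axis, open at both ends. Origin: centre of the underside; top of board and track 22 mm above. Slot 14 mm wide between lips 6 mm thick; channel under them 26 mm wide, 10 mm high. Wooden back fence, face at x = +22.5 mm, y from -50 to +165, 14 mm high.
- slot_mouth (a point): a point on the slot's centre line, at the height of the track's top, 132 mm from the jig's middle towards its -y end: a free stretch of slot with room for the stop; axes as the jig's
- track_end (a point): +y end of the track, at its top, 170 mm from the jig's middle. Short of it the end stop, reset each time, is locked on the track: wooden block 38 x 24 x 30 mm, handle crosswise, 64 mm tall. Its -y face carries a sprung black rubber buffer that gives 1 mm per 5 N and bottoms out at 5 mm. Buffer face 46 to 92 mm from this point (6 to 62 mm from the stile's end): look or feel for it.
- stile: The workpiece: a short plain wood door stile, 40 (x) x 150 (y) x 22 mm, with an empty hinge mortise in its top. It lies loose on the jig board, lengthwise over the T-track and beside the back fence, some way short of the buffer. Origin at the centre of its underside; its -y end, which the stop pushes, is 75 mm from the origin. About 0.1 kg.
- stop: The loose stop: brown wooden block 38 (x) x 50 (y) x 30 mm, T-bolt through its middle, T-handle on top, 0.14 kg. Origin: centre of the block's underside, which is to sit on the track. Starts on a low dark wooden rest (75 x 90 x 26 mm), bolt head hanging in the rest's slot: lift it straight up. A tongue under it, 12.5 mm wide, 34 long (y), 4 deep, runs in the track's slot and keeps it from turning.
- tee_mid (a point): middle of the loose stop's T-bolt head, which hangs 8 to 13 mm below the block: 10 mm wide, 22 mm long (point y), lengthwise along the handle bar. With the handle along the block it drops through the 14 mm slot; turned a quarter turn it lies crosswise under the lips. Stop, head and handle are the same either way round (half a turn).
- handle_grip (a point): centre of the grip bar of the loose stop's T-handle, 50 mm above the block's underside, on the bolt axis. The bar is 12 mm thick (point x), 44 mm long (point y) and 28 mm high; it starts 6 mm above the block's top, with a thin hub below it. The point turns with the handle.
- cam_handle (a joint): angle of the loose stop's handle and bolt head together: 0 = along the block (open), 1.57 = a full quarter turn clockwise seen from above (locked, hard end). Stiff, 0.09 N m, a little more as it tightens: a cam in the handle draws the head up as it turns, 3 mm in all, the last third of the turn clamping it on the lips. The handle does not rise and stays where it is left.
- hinge: open steel mortise hinge lying on the near margin of the jig board, 46 x 50 mm, 8 mm thick at the knuckle, origin at the centre of its underside; a bystander
- gauge: T-shaped blue plastic depth gauge lying flat on the table, 80 mm crosspiece, 130 mm blade; a bystander
- punch: silver centre punch lying on the table, 110 mm long, 11 mm thick, origin under its middle; a bystander
- jar: small clip-lid glass jar of screws, 70 mm across, 93 mm tall, origin under its middle; a bystander
- driver_block: slotted wooden block 55 x 150 x 60 mm with four upright screwdrivers, 180 mm tall in all; a bystander
- tea_glass: tulip tea glass on a 96 mm saucer, 87 mm tall in all; a bystander
Things that resemble listed ones, but are neither listed nor needed, are in the scene too. What is shaped like the stop but red or yellow is not meant.

How it is judged:
By the outcome, as a careful person would: the job done as asked, in the order asked, and still so for the second after the job is handed in, with the robot touching nothing.
It also fails if it takes over 72 s, if anything falls off the work surface, if the arm or the gripper's body presses on something with over 40 N, if the wrist force passes 120 N, or if a joint passes its speed limit or range.

## Working session

There is one attempt and no reset: what is moved stays moved. The work goes in short steps, Python scripts to look and compute and a shell command to move; the robot and the scene stay as the last step left them, time stands still between calls to the robot, and variables do not carry over. Pictures are saved under pics/ and viewed, at most 10 in all, crops included, and the job is handed in when it is done.

```bash
mkdir -p pics; ls; cat > h.py <<'E'
import numpy as np, cv2
from bench import get_state, camera
def snap(n,f):
    c=camera(n); cv2.imwrite('pics/'+f,cv2.cvtColor(np.array(c['pixels'],np.uint8),cv2.COLOR_RGB2BGR))
    c={k:c[k] for k in c if k!='pixels'}; np.save('pics/'+f+'.npy',c,allow_pickle=True); return c
def load(f): return np.load('pics/'+f+'.npy',allow_pickle=True).item()
def K(c): return np.array([[c['fx'],0,c['cx']],[0,c['fy'],c['cy']],[0,0,1.]]),np.array(c['distortion'],float)
def back(c,uv,z):
    k,d=K(c); p=cv2.undistortPoints(np.array([[uv]],float),k,d)[0,0]
    V=np.array(c['view']); r=V[:3,:3].T@np.array([p[0],-p[1],-1]); o=-V[:3,:3].T@V[:3,3]
    return o+r*(z-o[2])/r[2]
def proj(c,P):
    k,d=K(c); V=np.array(c['view']); q=(V[:3,:3]@np.array(P,float).reshape(-1,3).T).T+V[:3,3]
    q=q*[1,-1,-1]; return cv2.projectPoints(q,np.zeros(3),np.zeros(3),k,d)[0][:,0]
def crop(f,x0,y0,w,h,s,o):
    im=cv2.imread('pics/'+f)[y0:y0+h,x0:x0+w]; cv2.imwrite('pics/'+o,cv2.resize(im,None,fx=s,fy=s,interpolation=cv2.INTER_CUBIC))
E
python3 - <<'E'
from h import *
for n in('top','side'): c=snap(n,n+'0.png'); print(n,-np.array(c['view'])[:3,:3].T@np.array(c['view'])[:3,3])
s=get_state();print(s)
E
```

```text
pics
top [ 431.02609184   -4.23203574 1136.08313384]
side [-205.37351093 -672.38260316  835.64866731]
{'t': 0.1, 'q': array([ 1.26499236e+00,  2.60591866e-01, -1.39239325e-01,  1.17270478e+00,
       -2.41832132e-05,  1.57076673e+00]), 'dq': array([-0.00140976, -0.00329008,  0.00434139,  0.0014017 ,  0.00050611,
       -0.00012219]), 'joint_efforts': array([-1.60037271e-04, -4.06508124e+01,  2.54527527e+01,  1.00522288e-02,
        1.99457560e-06, -6.37860452e-06]), 'eef_pos': array([157.96582097, 500.34379946, 403.96203293]), 'ee_rot': array([-1.20542276e-04,  1.52292203e-01,  9.88335129e-01, -8.61514932e-04]), 'ft_force': array([ 0.46142257, -0.20586374, -0.60804928]), 'wrist_torque': array([-0.01492242,  0.01647175, -0.01952209]), 'finger_force': 0.0, 'finger_gap': 85.66566878043056}
```

View pics/top0.png

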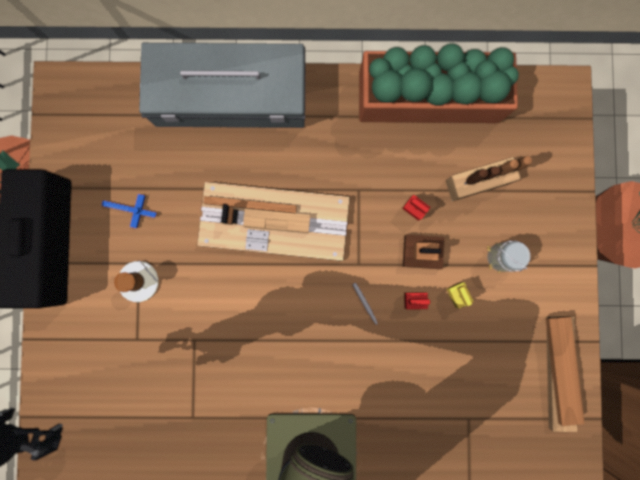

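The view has +x up and +y to the left. Candidates for the stop are the brown one on the dark rest (427,251), red (416,208), red (416,300), yellow (460,295), and the locked end stop on the jig (229,214). By the description it's the brown one at (427,251), so I'll check it in a close crop.

```bash
python3 - <<'E'
from h import *
a=cv2.imread('pics/top0.png')
A=cv2.resize(a[175:270,190:360],None,fx=4.7,fy=4.7,interpolation=cv2.INTER_CUBIC)[:,:800]
B=cv2.resize(a[225:275,395:460],None,fx=3,fy=3,interpolation=cv2.INTER_CUBIC)
im=np.zeros((600,800,3),np.uint8); im[:A.shape[0],:A.shape[1]]=A[:600]; im[447:447+B.shape[0],:B.shape[1]]=B
s=cv2.imread('pics/side0.png'); 
c=load('side0.png'); P=back(load('top0.png'),(426,251),40);print(P,proj(c,P), back(load('top0.png'),(275,220),22),proj(c,back(load('top0.png'),(275,220),22)))
cv2.imwrite('pics/c1.png',im)
E
```

```text
[ 481.59557077 -261.32779529   40.        ] [[392.11657458 295.35820843]] [552.63176683  86.66191636  22.        ] [[310.56746754 227.34911758]]
```

View pics/c1.png

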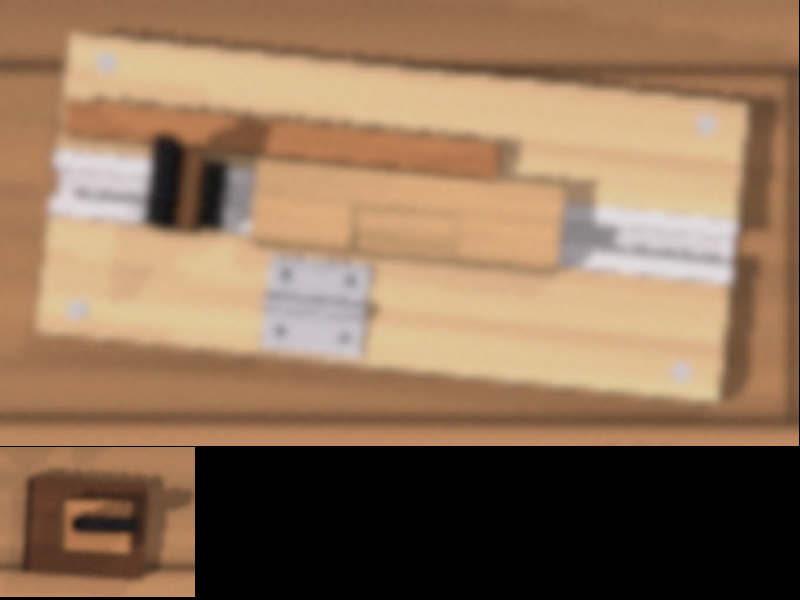

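The crop confirms it: a brown block on the dark rest, with its dark handle lying along it in jig-y (image horizontal). The jig corners in the crop are at (72,33), (748,102), (720,400), (38,332). The end-stop buffer sits near x≈225 and the stile ends at x≈253.

```bash
python3 - <<'E'
from h import *
c=load('top0.png')
P=[back(c,(190+x/4.7,175+y/4.7),22) for x,y in[(72,33),(748,102),(720,400),(38,332)]]
P=np.array(P);print(P.round(1));m=P.mean(0);print('centre',m)
e=lambda a,b:np.linalg.norm(P[a]-P[b]);print(e(0,1),e(1,2),e(2,3),e(3,0))
d=(P[0]+P[3]-P[1]-P[2])[:2];d/=np.linalg.norm(d);print('ydir',d,np.degrees(np.arctan2(-d[0],d[1])))
g=lambda x,y,z:back(c,(395+x/3,225+(y-447)/3),z).round(1)
print('block top corners',[g(*q,56) for q in[(64,499),(133,503),(133,553),(64,549)]])
print('rest',[g(*q,26) for q in[(28,474),(148,478),(146,577),(28,570)]])
print('handle top',g(75,523,90),g(137,524,90))
E
```

```text
[[640.9 250.7  22. ]
 [608.6 -86.2  22. ]
 [460.1 -72.7  22. ]
 [491.6 264.5  22. ]]
centre [550.30817016  89.08974359  22.        ]
338.5060410630647 149.12609886382722 338.66246938767773 149.9043723203993
ydir [0.09435319 0.99553879] -5.414093157795906
block top corners [array([ 500.3, -235.8,   56. ]), array([ 497.6, -287.9,   56. ]), array([ 460. , -287.6,   56. ]), array([ 462.7, -235.6,   56. ])]
rest [array([ 521.5, -214.4,   26. ]), array([ 519. , -307.6,   26. ]), array([ 442.3, -305.3,   26. ]), array([ 447.2, -214.1,   26. ])]
handle top [ 480.7 -236.5   90. ] [ 480.2 -281.8   90. ]
```

Sizes come out right: board 338.6 x 149.5, block 52 x 38. The stop is at about (480,-260), and the jig is at (550,89) with yaw -5.4°. I'll hover over the stop and look with the wrist camera.

```bash
cat >> h.py <<'E'
from scipy.spatial.transform import Rotation as Rn
def tool(s=None):
    s=s or get_state(); w,x,y,z=s['ee_rot']; return Rn.from_quat([x,y,z,w]),np.array(s['eef_pos'])
def psi(R): return np.degrees(np.arctan2(*R.as_matrix()[[1,0],1]))
def need(P,ang):
    "turn(deg) and shift(m) in tool axes to TCP P (mm), tool down with tool y at ang deg"
    R,p=tool(); a=np.radians(ang); y=np.array([np.cos(a),np.sin(a),0]); z=np.array([0,0,-1.]); T=Rn.from_matrix(np.c_[np.cross(y,z),y,z])
    print('turn',np.degrees((R.inv()*T).as_rotvec()).round(2),'shift',(R.inv().apply(np.array(P,float)-p)/1000).round(4))
def st():
    s=get_state(); R,p=tool(s); print('t',round(s['t'],2),'p',p.round(2),'psi',round(psi(R),2),'F',np.round(s['ft_force'],2),'M',np.round(s['wrist_torque'],2),'gap',round(s['finger_gap'],1),'ff',round(s['finger_force'],1),'q',np.round(s['q'],2))
E
python3 -c "
from h import *
st(); need([480,-260,400],178)"
```

```text
t 0.1 p [157.97 500.34 403.96] psi 72.48 F [ 0.46 -0.21 -0.61] M [-0.01  0.02 -0.02] gap 85.7 ff 0.0 q [ 1.26  0.26 -0.14  1.17 -0.    1.57]
turn [-7.0000e-02 -9.0000e-02 -1.0552e+02] shift [-0.536  -0.6281  0.0051]
```

```bash
python3 -m handwheel '[[[0,0,-6],[-0.027,-0.031,0],0],[[0,0,-12],[-0.054,-0.063,0],0],[[0,0,-18],[-0.08,-0.094,0],0],[[0,0,-24],[-0.107,-0.126,0],0],[[0,0,-30],[-0.134,-0.157,0],0],[[0,0,-36],[-0.161,-0.188,0],0],[[0,0,-42],[-0.188,-0.22,0],0],[[0,0,-48],[-0.214,-0.251,0],0],[[0,0,-54],[-0.241,-0.283,0],0],[[0,0,-60],[-0.268,-0.314,0],0],[[0,0,-66],[-0.295,-0.345,0],0],[[0,0,-72],[-0.322,-0.377,0],0],[[0,0,-78],[-0.348,-0.408,0],0],[[0,0,-84],[-0.375,-0.44,0],0],[[0,0,-90],[-0.402,-0.471,0],0],[[0,0,-95],[-0.429,-0.502,0],0],[[0,0,-100],[-0.456,-0.534,0],0],[[0,0,-105.5],[-0.482,-0.565,0],0],[[0,0,-105.5],[-0.509,-0.597,0],0],[[0,0,-105.5],[-0.536,-0.628,0.005],0]]' 40
python3 -c "
from h import *
st(); need([480,-260,330],178)"
```

```text
t: 1.77
eef_pos: [438.0, -160.2, 403.3]
ee_rot: [0.0, -0.695, 0.719, 0.0]
ft_force: [1.0, 0.7, -0.3]
finger_gap: 85.1
finger_force: 0.0
t 1.77 p [ 438.01 -160.22  403.3 ] psi 178.09 F [ 0.98  0.69 -0.27] M [-0.02  0.03 -0.05] gap 85.1 ff 0.0 q [-0.35  0.16 -0.27  1.14  0.   -1.89]
turn [0.   0.02 0.09] shift [ 0.0983 -0.0453  0.0733]
```

```bash
python3 -m handwheel '[[[0,0,0],[0.04,-0.018,0.02],0],[[0,0,0],[0.08,-0.036,0.05],0],[[0,0,0],[0.098,-0.045,0.073],0],[[0,0,0],[0.098,-0.045,0.073],0],[[0,0,0],[0.098,-0.045,0.073],0],[[0,0,0],[0.098,-0.045,0.073],0]]'
python3 -c "
from h import *
c=snap('wrist','w1.png'); st()
V=np.array(c['view']);print(-V[:3,:3].T@V[:3,3])
print(proj(c,[[480,-260,90],[480,-238,90],[480,-282,90],[499,-235,56]]))"
```

```text
t: 2.27
eef_pos: [478.9, -257.6, 329.8]
ee_rot: [-0.0, -0.694, 0.72, 0.001]
ft_force: [0.4, 0.6, 0.5]
finger_gap: 85.5
finger_force: 0.0
t 2.32 p [ 479.1  -257.16  330.77] psi 178.0 F [-0.16 -0.02 -0.56] M [ 0.04  0.1  -0.  ] gap 85.4 ff 0.0 q [-0.49  0.33 -0.23  1.01  0.   -2.03]
[ 477.43193889 -325.89204182  299.01043014]
[[314.8393051  249.88194487]
 [316.11144141 282.89664283]
 [313.49615116 215.01847114]
 [290.13836082 269.40786308]]
```

View pics/w1.png

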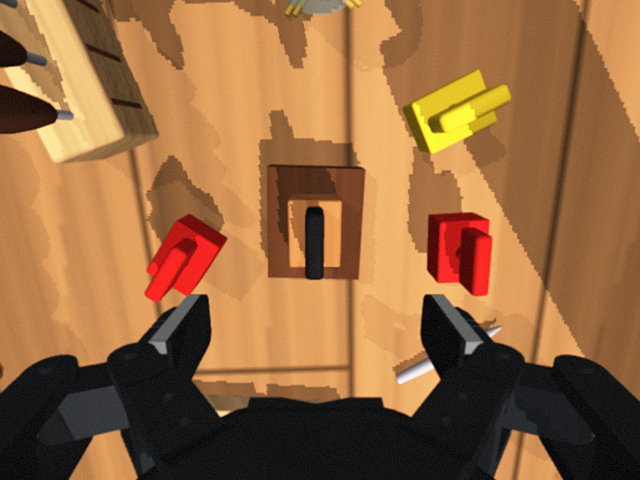

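The brown stop is on its dark rest in line with the tool. The handle runs from (315,207) to (315,278), with red ones at left and right and yellow behind. I need its centre more closely, so I'll enlarge.

```bash
python3 -c "
from h import *
crop('w1.png',260,160,110,125,4.8,'c2.png')"
```

```text
(no output)
```

View pics/c2.png

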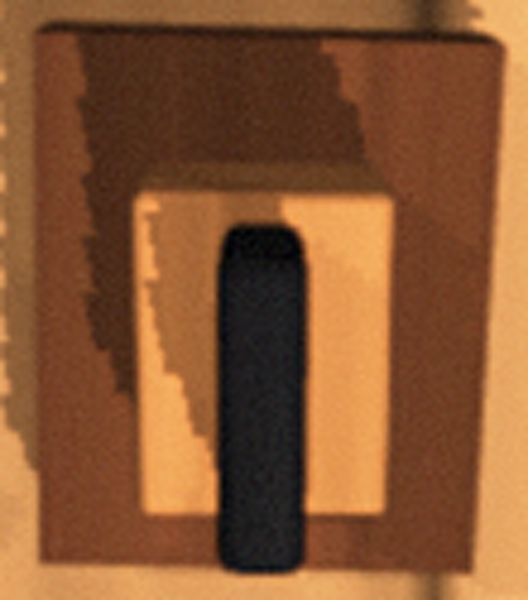

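```bash
python3 -c "
from h import *
c=load('w1.png'); g=lambda x,y,z:back(c,(260+x/4.8,160+y/4.8),z).round(1)
print([g(261,262,90),g(262,573,90)]); q=np.array([g(*a,56) for a in[(133,192),(392,192),(387,515),(143,515)]]);print(q,q.mean(0))
q=np.array([g(*a,26) for a in[(36,28),(503,38),(474,572),(40,563)]]);print(q,q.mean(0))
need([479.5,-258.8,237],178.0);st()"
```

```text
[array([ 479.5, -282.2,   90. ]), array([ 480.9, -240.4,   90. ])]
[[ 497.8 -286.1   56. ]
 [ 460.5 -284.7   56. ]
 [ 462.1 -235.3   56. ]
 [ 499.2 -236.7   56. ]] [ 479.9 -260.7   56. ]
[[ 514.2 -307.8   26. ]
 [ 440.5 -303.6   26. ]
 [ 445.4 -213.1   26. ]
 [ 520.1 -217.5   26. ]] [ 480.05 -260.5    26.  ]
turn [0.04 0.04 0.  ] shift [ 0.0017 -0.0005  0.0938]
t 2.32 p [ 479.1  -257.16  330.77] psi 178.0 F [-0.16 -0.02 -0.56] M [ 0.04  0.1  -0.  ] gap 85.4 ff 0.0 q [-0.49  0.33 -0.23  1.01  0.   -2.03]
```

```bash
python3 -c "
from h import *
need([480.1,-260.8,235],178.0)"
python3 -m handwheel '[[[0,0,0],[0.0035,-0.001,0.03],0],[[0,0,0],[0.0035,-0.001,0.06],0],[[0,0,0],[0.0035,-0.001,0.085],0],[[0,0,0],[0.0035,-0.001,0.0955],0],[[0,0,0],[0.0035,-0.001,0.0955],0],[[0,0,0],[0.0035,-0.001,0.0955],0]]'
python3 -c "
from h import *
st();need([480.1,-260.8,235],178.0)"
```

```text
turn [0.04 0.04 0.  ] shift [ 0.0037 -0.0012  0.0958]
t: 2.82
eef_pos: [480.4, -260.3, 236.1]
ee_rot: [0.0, -0.695, 0.719, -0.0]
ft_force: [0.2, 0.8, 0.4]
finger_gap: 85.1
finger_force: 0.0
t 2.82 p [ 480.41 -260.33  236.06] psi 178.07 F [0.16 0.83 0.39] M [-0.01 -0.07  0.02] gap 85.1 ff 0.0 q [-0.5   0.42 -0.37  0.78  0.   -2.03]
turn [-0.04 -0.01  0.07] shift [0.0005 0.0003 0.0011]
```

```bash
python3 -m handwheel '[[[0,0,0],[0.0005,0,0.001],120],[[0,0,0],[0.0005,0,0.001],190],[[0,0,0],[0.0005,0,0.001],255],[[0,0,0],[0.0005,0,0.001],255],[[0,0,0],[0.0005,0,0.001],255],[[0,0,0],[0.0005,0,0.001],255],[[0,0,0],[0.0005,0,0.001],255],[[0,0,0],[0.0005,0,0.001],255],[[0,0,0],[0.0005,0,0.001],255],[[0,0,0],[0.0005,0,0.001],255]]' 50
python3 -c "
from h import *
st()"
```

```text
t: 3.65
eef_pos: [480.2, -262.0, 233.9]
ee_rot: [-0.0, -0.694, 0.72, 0.0]
ft_force: [-0.8, 0.3, 1.7]
finger_gap: 11.4
finger_force: 52.0
t 3.65 p [ 480.24 -261.96  233.93] psi 177.97 F [-0.82  0.27  1.72] M [0.05 0.1  0.03] gap 11.4 ff 52.0 q [-0.5   0.42 -0.37  0.78 -0.   -2.03]
```

```bash
python3 -m handwheel '[[[0,0,0],[0,0,-0.01],255],[[0,0,0],[0,0,-0.03],255],[[0,0,0],[0,0,-0.05],255],[[0,0,0],[0,0,-0.07],255],[[0,0,0],[0,0,-0.07],255],[[0,0,0],[0,0,-0.07],255]]'
python3 -c "
from h import *
st();need([537.9,-42.3,290],174.6)
c=load('top0.png');print([back(c,(190+x/4.7,175+y/4.7),44) for x,y in[(567,183),(560,268),(255,157),(252,243)]])"
```

```text
t: 4.15
eef_pos: [480.9, -262.2, 305.2]
ee_rot: [0.001, -0.695, 0.719, -0.002]
ft_force: [-0.4, -0.9, -0.8]
finger_gap: 10.8
finger_force: 51.7
t 4.15 p [ 480.88 -262.21  305.23] psi 177.98 F [-0.45 -0.86 -0.84] M [ 0.05  0.03 -0.03] gap 10.8 ff 51.7 q [-0.5   0.36 -0.27  0.94  0.   -2.03]
turn [-0.17 -0.07  3.38] shift [-0.2218 -0.0492  0.0151]
[array([564.71090119,   3.502012  ,  44.        ]), array([523.16115598,   6.62819374,  44.        ]), array([576.43227758, 155.47952649,  44.        ]), array([534.388987  , 156.30575085,  44.        ])]
```

```bash
python3 -m handwheel '[[[0,0,0.5],[-0.03,-0.007,0],255],[[0,0,1],[-0.06,-0.014,0],255],[[0,0,1.5],[-0.09,-0.02,0],255],[[0,0,2],[-0.12,-0.027,0],255],[[0,0,2.5],[-0.15,-0.034,0],255],[[0,0,3],[-0.18,-0.04,0],255],[[0,0,3.4],[-0.21,-0.047,0],255],[[0,0,3.4],[-0.222,-0.049,0.01],255],[[0,0,3.4],[-0.222,-0.049,0.02],255],[[0,0,3.4],[-0.222,-0.049,0.02],255],[[0,0,3.4],[-0.222,-0.049,0.02],255],[[0,0,3.4],[-0.222,-0.049,0.02],255],[[0,0,3.4],[-0.222,-0.049,0.02],255]]'
python3 -c "
from h import *
st();c=snap('wrist','w2.png');st();need([537.9,-42.3,265],174.6)
J=lambda x,y,z:np.array([550.3,89.1,z])+np.array([.9955*x,-.0944*x,0])+np.array([.0944*y,.9955*y,0])
print(proj(c,[J(0,-170,22),J(7,-170,22),J(-7,-170,22),J(7,-100,22),J(-7,-100,22)]).round(1))
"
```

```text
t: 5.23
eef_pos: [536.9, -43.0, 283.9]
ee_rot: [-0.0, -0.672, 0.74, -0.0]
ft_force: [0.6, -0.9, -1.8]
finger_gap: 11.2
finger_force: 51.5
t 5.23 p [536.95 -42.95 283.93] psi 174.47 F [ 0.58 -0.92 -1.79] M [-0.02 -0.02 -0.02] gap 11.2 ff 51.5 q [-0.08  0.36 -0.32  0.89 -0.   -1.55]
t 5.28 p [537.07 -42.86 284.15] psi 174.48 F [ 0.47  0.11 -1.18] M [ 0.07  0.01 -0.01] gap 11.4 ff 51.5 q [-0.08  0.36 -0.32  0.89 -0.   -1.55]
turn [-0.02 -0.01 -0.12] shift [-0.0006 -0.0008  0.0191]
[[316.2 189.2]
 [305.5 189.3]
 [326.9 189.2]
 [306.5 288.5]
 [326.3 288.5]]
```

View pics/w2.png

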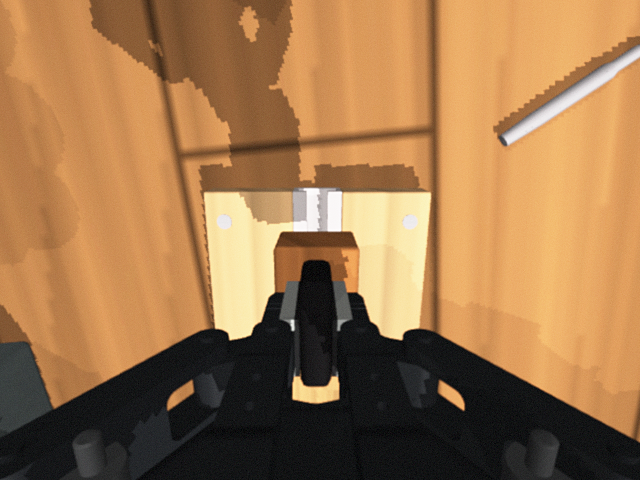

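The stop is held straight above the slot. The board's end edge runs (204,191) to (431,191), with the track and slot around x≈293–341. I'll enlarge this to align it.

```bash
python3 -c "
from h import *
crop('w2.png',255,178,125,90,6.3,'c3.png')"
```

```text
(no output)
```

View pics/c3.png

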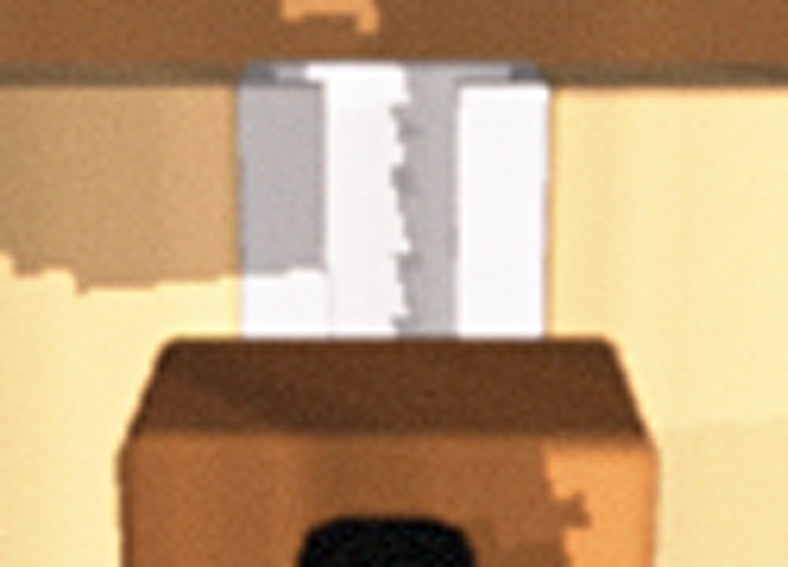

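```bash
python3 -c "
from h import *
c=load('w2.png'); g=lambda x,y,z:back(c,(255+x/6.3,178+y/6.3),z)
ex=np.array([.9955,-.0944,0]);ey=np.array([.0944,.9955,0]);o=np.array([550.3,89.1,0])
for n,x,y,z in[('slotL',323,85,22),('slotR',458,85,22),('slotL',326,335,22),('slotR',457,335,22),('trkL',240,85,22),('trkR',549,85,22),('botL',165,340,76),('botR',612,340,76),('topL',120,440,106),('topR',657,440,106)]:
  p=g(x,y,z)-o; print(n,(p@ex).round(2),(p@ey).round(2))
print('tool', (np.array([537.07,-42.86,0])-o)@np.c_[ex,ey])
"
```

```text
slotL 6.49 -168.54
slotR -7.52 -168.51
slotL 6.42 -141.76
slotR -7.59 -141.73
trkL 15.11 -168.56
trkR -16.96 -168.49
botL 18.16 -155.2
botR -18.52 -155.12
topL 18.42 -155.83
topR -18.66 -155.76
tool [  -0.713441 -132.615092]
```

```bash
python3 -m handwheel '[[[0,0,0],[0,0.0004,0.01],255],[[0,0,0],[0,0.0004,0.025],255],[[0,0,0],[0,0.0004,0.036],255],[[0,0,0],[0,0.0004,0.038],255],[[0,0,0],[0,0.0004,0.041],255],[[0,0,0],[0,0.0004,0.043],255],[[0,0,0],[0,0.0004,0.045],255],[[0,0,0],[0,0.0004,0.045],255],[[0,0,0],[0,0.0004,0.045],255]]'
python3 -c "
from h import *
st()"
```

```text
t: 6.03
eef_pos: [536.9, -41.8, 239.2]
ee_rot: [0.0, -0.673, 0.74, -0.0]
ft_force: [0.5, -0.0, -0.8]
finger_gap: 11.0
finger_force: 51.6
t 6.03 p [536.92 -41.77 239.24] psi 174.58 F [ 0.46 -0.03 -0.82] M [-0.04 -0.02 -0.04] gap 11.0 ff 51.6 q [-0.08  0.41 -0.39  0.78  0.   -1.55]
```

Head is in the slot with no load (underside ≈31). Next, the tongue.

```bash
python3 -m handwheel '[[[0,0,0],[0,0,0.002],255],[[0,0,0],[0,0,0.004],255],[[0,0,0],[0,0,0.005],255],[[0,0,0],[0,0,0.006],255],[[0,0,0],[0,0,0.006],255]]'
python3 -m handwheel '[[[0,0,0],[0,0,0.001],255],[[0,0,0],[0,0,0.0015],255],[[0,0,0],[0,0,0.0015],255]]'
python3 -c "
from h import *
st()"
```

```text
t: 6.45
eef_pos: [536.6, -41.7, 232.6]
ee_rot: [-0.0, -0.673, 0.74, 0.0]
ft_force: [-0.7, -0.9, -1.4]
finger_gap: 11.3
finger_force: 51.6
t: 6.7
eef_pos: [536.7, -41.7, 231.3]
ee_rot: [-0.0, -0.673, 0.74, 0.0]
ft_force: [-0.1, -0.6, -1.9]
finger_gap: 10.9
finger_force: 51.6
t 6.7 p [536.65 -41.72 231.27] psi 174.58 F [-0.12 -0.57 -1.85] M [0.02 0.03 0.02] gap 10.9 ff 51.6 q [-0.08  0.42 -0.4   0.76  0.   -1.55]
```

```bash
for i in 1 2 ; do python3 -m handwheel '[[[0,0,0],[0,0,0.0005],255],[[0,0,0],[0,0,0.0005],255]]' | grep -E 'pos|ft'; done; python3 -m handwheel '[[[0,0,0],[0,0,0.0005],255],[[0,0,0],[0,0,0.0005],255]]' | grep -E 'pos|ft'
```

```text
eef_pos: [536.7, -41.7, 230.8]
ft_force: [0.7, -0.6, -0.1]
eef_pos: [536.7, -41.7, 230.4]
ft_force: [-0.1, 0.3, -1.6]
eef_pos: [536.8, -41.7, 230.0]
ft_force: [0.5, 0.3, -0.9]
```

```bash
for i in 1 2 3; do python3 -m handwheel '[[[0,0,0],[0,0,0.0004],255],[[0,0,0],[0,0,0.0004],255]]' | grep -E 'pos|ft'; done
```

```text
eef_pos: [536.7, -41.7, 229.9]
ft_force: [-1.2, -0.2, 2.2]
eef_pos: [536.7, -41.7, 229.8]
ft_force: [-2.8, 0.4, 6.4]
eef_pos: [536.6, -41.7, 229.8]
ft_force: [-3.8, 0.5, 8.5]
```

```bash
python3 -m handwheel '[[[0,0,0],[0,0,-0.0009],255],[[0,0,0],[0,0,-0.0009],255]]' | grep -E 'pos|ft'; python3 -m handwheel '[[[0,0,0],[-0.0015,0,0],255],[[0,0,0],[-0.003,0,0],255],[[0,0,0],[-0.0045,0,0],255],[[0,0,0],[-0.006,0,0],255],[[0,0,0],[-0.0075,0,0],255],[[0,0,0],[-0.009,0,0],255]]'| grep -E 'pos|ft'; python3 -m handwheel '[[[0,0,0],[-0.0015,0,0],255],[[0,0,0],[-0.003,0,0],255],[[0,0,0],[-0.0045,0,0],255],[[0,0,0],[-0.006,0,0],255],[[0,0,0],[-0.0075,0,0],255],[[0,0,0],[-0.009,0,0],255]]'; python3 -c "
from h import *
st()"
```

```text
eef_pos: [536.8, -41.7, 229.8]
ft_force: [-1.7, 0.5, 4.9]
eef_pos: [537.9, -32.9, 229.9]
ft_force: [0.3, -5.4, 5.8]
t: 8.87
eef_pos: [538.6, -23.9, 229.9]
ee_rot: [-0.0, -0.673, 0.74, -0.001]
ft_force: [-1.3, -4.1, 5.1]
finger_gap: 11.3
finger_force: 52.6
t 8.87 p [538.63 -23.92 229.86] psi 174.57 F [-1.3  -4.1   5.05] M [-0.95  0.18 -0.04] gap 11.3 ff 52.6 q [-0.04  0.42 -0.4   0.76 -0.   -1.52]
```

```bash
python3 -m handwheel '[[[0,0,0],[0,0,-0.0006],255],[[0,0,0],[0,0,-0.0006],255]]' | grep -E 'pos|ft'; python3 -m handwheel '[[[0,0,0],[-0.001,0,0],255],[[0,0,0],[-0.002,0,0],255],[[0,0,0],[-0.003,0,0],255],[[0,0,0],[-0.004,0,0],255]]'| grep -E 'pos|ft';  python3 -m handwheel '[[[0,0,0],[-0.001,0,0],255],[[0,0,0],[-0.002,0,0],255],[[0,0,0],[-0.003,0,0],255],[[0,0,0],[-0.004,0,0],255]]'| grep -E 'pos|ft'; python3 -c "
from h import *
c=snap('top','t1.png');st()"
```

```text
eef_pos: [538.4, -23.2, 229.9]
ft_force: [0.1, 0.2, 2.0]
eef_pos: [538.7, -19.7, 229.9]
ft_force: [0.4, -0.9, -0.4]
eef_pos: [539.0, -15.7, 230.0]
ft_force: [-0.8, -1.1, -0.6]
t 9.75 p [539.02 -15.5  229.95] psi 174.59 F [ 0.5  -0.84 -1.7 ] M [-0.11  0.01  0.04] gap 11.4 ff 51.5 q [-0.03  0.42 -0.4   0.76  0.   -1.51]
```

```bash
for i in 1 2 3; do python3 -m handwheel '[[[0,0,0],[-0.001,0,0],255],[[0,0,0],[-0.002,0,0],255],[[0,0,0],[-0.003,0,0],255],[[0,0,0],[-0.004,0,0],255]]'| grep -E 'pos|ft'; done
```

```text
eef_pos: [539.5, -11.7, 230.1]
ft_force: [0.8, -0.9, -1.3]
eef_pos: [539.9, -7.8, 230.2]
ft_force: [0.1, -0.6, -2.1]
eef_pos: [540.3, -3.8, 230.2]
ft_force: [-0.5, 0.1, -2.3]
```

```bash
python3 -c "
from h import *
crop('t1.png',190,175,170,95,4.7,'c4.png')"
```

```text
(no output)
```

View pics/c4.png

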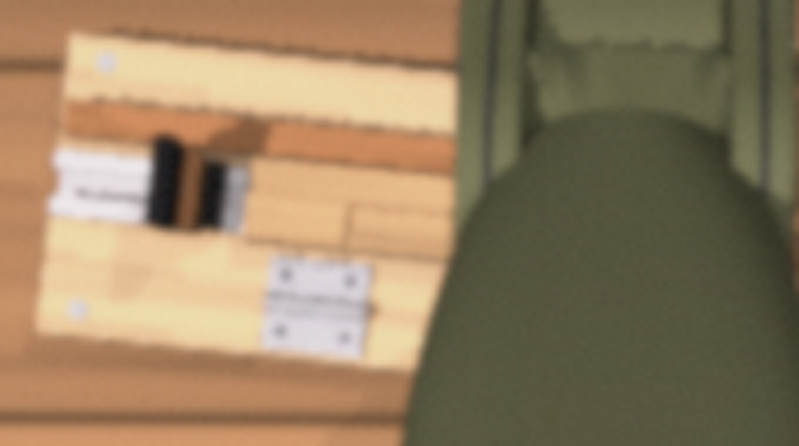

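The stile is already moving: its end went from 253 to 247 px, with roughly 11 mm to the buffer then and ~0–3 mm now. I'll creep.

```bash
for i in 1 2 3 4; do python3 -m handwheel '[[[0,0,0],[-0.0004,0,0.0001],255],[[0,0,0],[-0.0008,0,0.0001],255],[[0,0,0],[-0.0008,0,0.0001],255]]'| grep -E 'pos|ft'; done
```

```text
eef_pos: [540.4, -3.1, 230.2]
ft_force: [-0.7, -1.1, -1.0]
eef_pos: [540.5, -2.6, 230.1]
ft_force: [-0.1, -2.7, 0.3]
eef_pos: [540.5, -2.0, 230.1]
ft_force: [-0.5, -5.2, 1.7]
eef_pos: [540.6, -1.6, 230.1]
ft_force: [-0.5, -6.4, 2.6]
```

```bash
for i in 1 2 3 ; do python3 -m handwheel '[[[0,0,0],[-0.0001,0,-0.0001],255],[[0,0,0],[-0.0001,0,-0.0001],255]]'| grep -E 'pos|ft'; done; python3 -c "
from h import *
st()"
```

```text
eef_pos: [540.6, -1.5, 230.1]
ft_force: [-1.4, -5.5, 2.5]
eef_pos: [540.6, -1.4, 230.2]
ft_force: [-0.8, -7.0, 0.9]
eef_pos: [540.5, -1.3, 230.2]
ft_force: [-1.0, -6.8, 1.9]
t 12.25 p [540.55  -1.31 230.16] psi 174.53 F [-1.02 -6.78  1.86] M [-1.45  0.14  0.04] gap 11.5 ff 52.0 q [-0.    0.42 -0.39  0.76 -0.   -1.48]
```

```bash
python3 -m handwheel '[[[0,0,2],[0,0,0],255],[[0,0,5],[0,0,0],255],[[0,0,8],[0,0,0],255],[[0,0,10],[0,0,0],255]]' 70| grep -E 'pos|ft'; for i in 1 2; do  python3 -m handwheel '[[[0,0,3],[0,0,0],255],[[0,0,6],[0,0,0],255],[[0,0,8],[0,0,0],255],[[0,0,10],[0,0,0],255]]'| grep -E 'pos|ft'; done; python3 -c "
from h import *
st()"
```

```text
eef_pos: [540.4, -1.3, 230.1]
ft_force: [-2.0, -7.0, 1.5]
eef_pos: [540.2, -1.3, 230.1]
ft_force: [-1.6, -7.1, 3.1]
eef_pos: [540.0, -1.2, 230.0]
ft_force: [-2.1, -6.2, 2.0]
t 13.25 p [540.    -1.2  230.02] psi 144.45 F [-2.12 -6.24  2.03] M [-1.25  0.44  0.11] gap 10.8 ff 72.4 q [-0.    0.42 -0.39  0.76 -0.   -0.95]
```

```bash
for i in 1 2 3; do  python3 -m handwheel '[[[0,0,3],[0,0,0],255],[[0,0,6],[0,0,0],255],[[0,0,8],[0,0,0],255],[[0,0,10],[0,0,0],255]]'| grep -E 'pos|ft'; done; python3 -c "
from h import *
st()"
```

```text
eef_pos: [539.9, -1.1, 230.0]
ft_force: [-2.8, -5.7, 2.4]
eef_pos: [539.7, -1.0, 230.0]
ft_force: [-3.0, -6.2, 3.2]
eef_pos: [539.6, -0.9, 230.0]
ft_force: [-3.0, -4.8, 2.8]
t 14.25 p [539.57  -0.89 229.97] psi 114.47 F [-3.03 -4.75  2.8 ] M [-1.13  0.71  0.1 ] gap 10.8 ff 72.6 q [-0.    0.42 -0.39  0.76 -0.   -0.43]
```

```bash
for i in 1 2; do python3 -m handwheel '[[[0,0,0],[-0.0004,0.0003,0],255],[[0,0,0],[-0.0004,0.0003,0],255]]'| grep -E 'pos|ft'; done;  python3 -m handwheel '[[[0,0,0],[0,0,0],255]]'| grep -E 'pos|ft'
```

```text
eef_pos: [539.7, -0.7, 230.0]
ft_force: [-2.8, -5.8, 2.6]
eef_pos: [539.8, -0.5, 230.0]
ft_force: [-4.7, -8.0, 4.1]
eef_pos: [539.8, -0.5, 230.0]
ft_force: [-3.7, -6.3, 3.7]
```

```bash
for i in 1 2; do  python3 -m handwheel '[[[0,0,3],[0,0,0],255],[[0,0,6],[0,0,0],255],[[0,0,8],[0,0,0],255],[[0,0,10],[0,0,0],255]]'| grep -E 'pos|ft'; done; python3 -c "
from h import *
st()"
```

```text
eef_pos: [539.7, -0.4, 229.9]
ft_force: [-4.6, -6.5, 3.6]
eef_pos: [539.5, -0.2, 229.8]
ft_force: [-4.8, -5.3, 3.7]
t 15.33 p [ 5.3952e+02 -1.9000e-01  2.2980e+02] psi 94.47 F [-4.79 -5.28  3.73] M [-1.27  0.87  0.19] gap 11.1 ff 72.6 q [ 0.    0.42 -0.39  0.76 -0.   -0.08]
```

```bash
python3 -m handwheel '[[[0,0,3],[0,0,0],255],[[0,0,6],[0,0,0],255],[[0,0,8],[0,0,0],255],[[0,0,9],[0,0,0],255],[[0,0,9],[0,0,0],255]]'| grep -E 'pos|ft';python3 -c "
from h import *
st()"; python3 -m handwheel '[[[0,0,2],[0,0,0],255],[[0,0,3],[0,0,0],255],[[0,0,3],[0,0,0],255]]'| grep -E 'pos|ft'; python3 -c "
from h import *
st()"
```

```text
eef_pos: [539.4, -0.0, 229.7]
ft_force: [-4.0, -4.6, 3.6]
t 15.75 p [ 5.3945e+02 -1.0000e-02  2.2974e+02] psi 85.55 F [-4.03 -4.57  3.6 ] M [-1.13  0.84  0.13] gap 10.8 ff 72.6 q [ 0.    0.42 -0.39  0.76 -0.    0.08]
eef_pos: [539.5, 0.1, 229.7]
ft_force: [-4.6, -4.4, 2.2]
t 16.0 p [5.3947e+02 5.0000e-02 2.2974e+02] psi 82.6 F [-4.64 -4.42  2.16] M [-1.07  0.89  0.45] gap 11.0 ff 72.7 q [ 0.    0.42 -0.39  0.76 -0.    0.13]
```

Torque jumped to 0.45 N·m, so the hard end is reached. I'll release, lift straight up, and move back.

```bash
python3 -m handwheel '[[[0,0,-2],[0,0,0],255],[[0,0,-2],[0,0,0],170],[[0,0,-2],[0,0,0],150],[[0,0,-2],[0,0,0],150],[[0,0,-2],[0,0,0],150],[[0,0,-2],[0,0,0],150]]'; python3 -c "
from h import *
st()"
```

```text
t: 16.5
eef_pos: [541.4, 0.7, 230.2]
ee_rot: [0.0, 0.047, 0.999, 0.0]
ft_force: [0.7, 1.1, 0.3]
finger_gap: 35.2
finger_force: 0.0
t 16.5 p [541.42   0.72 230.22] psi 84.59 F [0.67 1.05 0.31] M [-0.01 -0.   -0.  ] gap 35.2 ff 0.0 q [ 0.    0.42 -0.39  0.76  0.    0.1 ]
```

```bash
python3 -m handwheel '[[[0,0,0],[0,0,-0.02],150],[[0,0,0],[0,0,-0.05],150],[[0,0,0],[0,0,-0.08],150],[[0,0,0],[0,0,-0.11],150],[[0,0,0],[0,0,-0.14],150],[[0,0,0],[0.02,0,-0.17],150],[[0,0,0],[0.06,0,-0.18],150],[[0,0,0],[0.1,0,-0.18],150],[[0,0,0],[0.14,0,-0.18],150],[[0,0,0],[0.18,0,-0.18],150],[[0,0,0],[0.22,0,-0.18],150],[[0,0,0],[0.22,0,-0.18],150],[[0,0,0],[0.22,0,-0.18],150]]'; python3 -c "
from h import *
snap('top','t2.png');snap('side','s2.png')
a=cv2.imread('pics/t2.png')[175:270,190:360];b=cv2.imread('pics/s2.png')
c=load('s2.png');u,v=proj(c,[[545,30,50]])[0].astype(int);print(u,v)
A=cv2.resize(a,(540,300),interpolation=cv2.INTER_CUBIC);B=cv2.resize(b[v-60:v+60,u-108:u+108],(540,300),interpolation=cv2.INTER_CUBIC)
cv2.imwrite('pics/c5.png',np.vstack([A,B]))"
```

```text
t: 17.58
eef_pos: [320.1, 21.4, 410.3]
ee_rot: [0.0, 0.047, 0.999, 0.0]
ft_force: [0.9, 0.1, 0.9]
finger_gap: 35.2
finger_force: 0.0
322 229
```

View pics/c5.png

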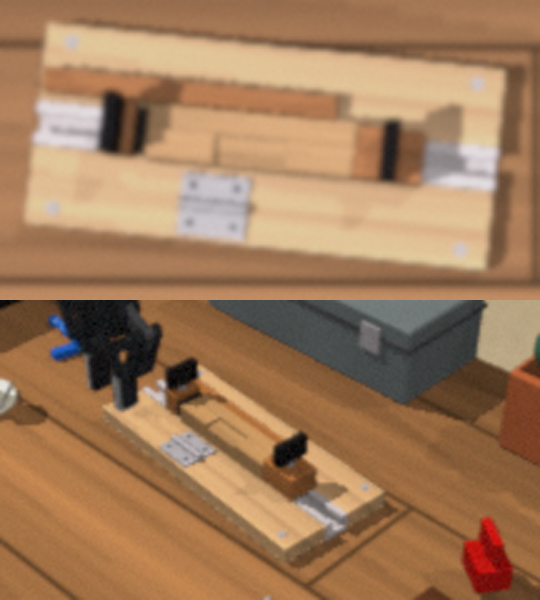

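The top view shows the stop's handle crosswise at (390,150), parallel to the end stop's. The stile sits tight between the stop and the buffer, and the hinge hasn't moved. I'll hand it in.

```bash
python3 -c "
from bench import sign_off
print(sign_off())"
```

```text
the job is handed in; nothing more can be done
None
```

I handed the job in with the stile held between the two stops and the handle turned to its hard end. The push read about 6–8 N as the clamp began to bite and about 4.5–5 N by the end of the turn, and I did not measure the squeeze left after letting go.

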